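# Fetch the bush from under the core rack with the reacher

## Robot

A 6-joint arm with a two-finger parallel gripper is mounted at the origin on the work surface. World frame = base frame: x ahead of the robot, y to its left, z up, the work surface at z = 0. Lengths are in m, angles in rad, forces in N, time in s.
With the tool pointing down it reaches from about 0.25 to 0.775 m from the base axis. Payload 4 kg.
Tool frame: the origin (TCP) lies midway between the tips of the shut fingers; the grasp point (between the pads) lies 19 mm behind it; z points along the fingers, y is the direction in which the jaws open and shut (so a half turn about z gives the same grasp; the last joint's range is limited). The gripper opens to 94 mm and grips with 3 to 60 N. Pads are 16 mm wide; open, the fingers measure 119 mm over their backs; the gripper's body (75 mm by 177 mm) begins 78 mm behind the grasp point.
Start: joints at [1.175, 0.087, 1.371, -0, 1.684, -0.103], TCP at [0.159, 0.527, 0.17] pointing down, gripper open.
Joint ranges: [-3.1, 3.1], [-0.76, 2.03], [0.27, 2.55], [-1.08, 4.22], [0.17, 2.65], [-2.57, 2.57]. Speed limits (rad/s): [2.79, 2.79, 3.14, 3.14, 3.14, 3.14].

## Interface

Orientations are given as [roll, pitch, yaw] about the fixed x, y, z axes, in that order (R = Rz(yaw) Ry(pitch) Rx(roll)).
In Python, from plant import robot gives the robot as it stands.
- The arm moves only by the tool arm_command, never from a script. Its argument "plan" is a list of rows, each a list of 7 numbers: the shift along the world's x, y, z in mm, then the turn, a rotation vector about the world's x, y, z in degrees, then the finger opening in mm, from 0 to 94. A call has 1 to 20 rows; each row shifts and turns the commanded pose from where the row before left it; what a row does not reach is not made up. A row lasts 1/12 s, in which the tool goes at most 41.7 mm and 7.16 degrees, less where a joint would pass 70% of its speed; a pose out of reach is approached as far as the arm can. A call with a gripper value outside its range is refused whole. The fingers move at their own pace and stop on an object; "newtons" is the grip in N (left out, the last holds). Time passes only in rows, so rows that do not move let the fingers close. It gives the time, the measured TCP pose, the force and the opening at its end, in the units of the state.
- robot.read_state(): the state, without advancing time (a new reading comes with each control period).
- robot.get_image(name): name is "side" or "top"; returns the picture (384x512x3 uint8, red, green, blue); there is no depth.
- robot.calibration(name): a dict with "K" (3x3 intrinsics, pixels), "world_from_camera" (4x4, takes a point from camera to world coordinates). Camera axes: x right, y down, z forward; pixel columns grow to the right and rows downward; lengths in m; the calibration is good to about 2 mm. A picture is of the moment at which its call begins. calibration takes no time and is no camera call.
- robot.sign_off(): hands the job in, once; it reports no verdict.
The state is a dict: "clock": time; "joint_pos": joint angles; "qd": joint speeds; "effort": joint torques, N m; "eef_pos": TCP position; "eef_rot": TCP orientation; "wrist_force": force on the tool from outside, world axes, zero at the start; "moment": the same for the moment, N m; "grip_width": finger opening in m.
Only numpy, scipy, OpenCV 4.12 (cv2) and the standard library are available. Lean on these libraries where they do the work, as an engineer would, in place of code of your own. Each camera call takes 0.05 s, during which the arm holds its last target. There are 200 camera calls.

## Task

A small steel bush with a hole through it has ended up in the low gap under the core rack. Take the reacher by its handle and trigger, slide its open jaws around the bush, squeeze the trigger so the jaws close on it, and draw it out until it stands on the open bench fully clear of the rack's mouth. Then let go of the trigger so the jaws open and leave the reacher lying there; do not touch the bush with the robot's fingers.

Things in the scene. Friction and masses are not known exactly. Their poses are not given: they have to be found in the camera images.
- reacher_grip (a point): Reacher, 0.4 kg, slid on its flat feet, not lifted. x: from handle to jaws; z up. Point midway between the handle post's rear face (x -30 mm) and the trigger post's front face (+30 mm when free), 55 mm above the bench. Posts 26 mm wide, tops at 85 mm, trigger's foot at 29 mm. Pinch both along x from above; squeezing about a fixed middle carries the reacher forward by half the trigger travel.
- reacher_pocket (a point): Middle of the open pocket between the reacher's two steel jaws, 220 mm ahead (+x) of reacher_grip, 16 mm above the bench; same axes. The grey palm lies 32 mm behind it, the jaws' inward lips 32 mm ahead, tips 38 mm ahead. Jaws free: 78 mm apart inside, 66 mm between the lips, 90 mm outside; the head is 30 mm tall.
- trigger (a joint): Trigger travel in m: 0 free (a spring returns it), 0.024 at its stop. It starts to move at 10 N and needs 16 N at the stop, a little more on the bush. Each jaw moves inward by as much as the trigger travels; they meet the bush at about 0.021 and clamp it springily from there to the stop. A light squeeze (4 mm, 11 N) holds the reacher with its jaws nearly open.
- bush_center (a point): Steel bush: upright plain ring, 36 mm outside, 32 mm tall, 20 mm hole, about 0.17 kg; point at its centre. It stands in the gap 50 to 105 mm in from the mouth, in one of three places 95 mm apart; the others hold a dark square steel block (34 x 34 x 30 mm) and a tapered wooden plug (38 mm wide, 36 mm tall). The larger collar (70 mm) on the open bench is not it.
- rack_mouth (a point): Core rack: fixed low steel grid on four legs, 342 mm wide, 220 mm deep, 72 mm high, with a 60 mm high gap beneath. Point on the bench at the middle of the gap's open mouth, at the rack's front edge. x points straight into the gap, y along the mouth, z up. 318 mm free between the legs at the mouth; a low plate closes the back, 200 mm inside.
Not all that is in view belongs to the job. What is shaped like the part that bears bush_center but blue, orange or turquoise is not meant.

How it is judged:
By the outcome, as a careful person would: the job done as asked, in the order asked, and still so for the second after the job is handed in, with the robot touching nothing.
It also fails if it takes over 42 s, if anything falls off the work surface, if the arm or the gripper's body presses on something with over 40 N, if the wrist force passes 120 N, or if a joint passes its speed limit or range.

## Working session

There is one attempt and no reset: what is moved stays moved. The work goes in short steps, Python scripts to look and compute and a tool call to move; the robot and the scene stay as the last step left them, time stands still between calls to the robot, and variables do not carry over. Pictures are saved under pics/ and viewed, about 8 in all and at most 12, crops included, and the job is handed in when it is done.

Besides the shell and the picture viewer there is one more tool, called after "Request:" as name(argument=value, ...), one argument or row to a line, values as JSON. arm_command: Moves the arm, as the interface text tells. Its arguments: {"type":"object","properties":{"plan":{"type":"array"},"newtons":{"type":"number"}},"required":["plan"]}

```bash
mkdir -p pics; ls; python3 - <<'E'
from plant import robot
import cv2, numpy as np
for n in("top","side"):
    im=robot.get_image(n); cv2.imwrite(f"pics/{n}0.png",im[:,:,::-1])
    c=robot.calibration(n); print(n,np.round(c["K"],1).tolist(),np.round(c["world_from_camera"],3).tolist())
s=robot.read_state();print(s)
E
```

```text
pics
top [[487.4, 0.0, 254.7], [0.0, 487.4, 194.8], [0.0, 0.0, 1.0]] [[0.065, -0.973, 0.222, 0.307], [-0.998, -0.063, 0.017, -0.014], [-0.003, -0.223, -0.975, 1.175], [0.0, 0.0, 0.0, 1.0]]
side [[350.9, 0.0, 263.5], [0.0, 350.9, 187.0], [0.0, 0.0, 1.0]] [[-0.904, -0.253, 0.345, 0.266], [-0.428, 0.544, -0.722, 0.611], [-0.004, -0.8, -0.6, 0.554], [0.0, 0.0, 0.0, 1.0]]
{'clock': 0.1, 'joint_pos': array([ 1.17491968e+00,  8.78458813e-02,  1.37203654e+00, -1.36983614e-05,
        1.68358627e+00, -1.03098165e-01]), 'qd': array([-1.11955846e-03, -2.33522040e-03, -1.76962732e-03,  4.46619158e-04,
        2.02696391e-04,  7.13862533e-05]), 'effort': array([ 1.88536636e-03, -3.41253591e+01, -3.03299975e+01,  7.19367270e-02,
        3.03439703e-02, -8.76087938e-05]), 'eef_pos': array([0.15853877, 0.52609676, 0.16917429]), 'eef_rot': array([-3.13972518e+00, -1.79531462e-04,  2.84881247e+00]), 'wrist_force': array([ 0.33589049, -0.23998046,  0.33043953]), 'moment': array([-0.01334058,  0.04852892,  0.02695417]), 'grip_width': 0.09383024119110761}
```

View pics/top0.png

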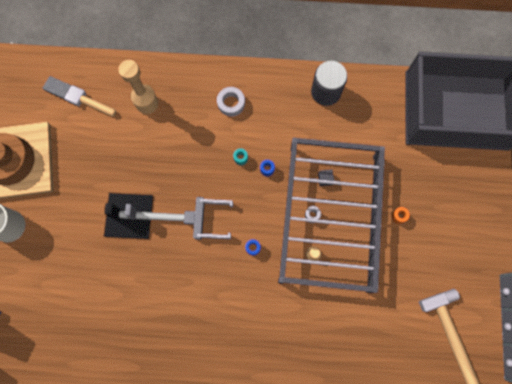

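View pics/side0.png

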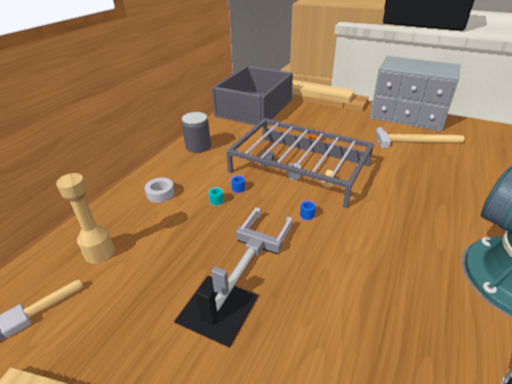

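Top view: the reacher (posts ~(115,212), jaw tips ~(230,203)/(230,236)) points image-right towards the rack mouth (left edge ~(288,210)). The grey ring is at (313,213), the block at (326,178) and the plug at (315,253). A blue distractor is at (253,247), and blue and turquoise ones at (267,168) and (240,156). Next I'll zoom in and measure.

```bash
cat > h.py <<'E'
from plant import robot
import cv2, numpy as np
def ray(n,u,v):
    c=robot.calibration(n); T=np.array(c["world_from_camera"]); d=T[:3,:3]@np.linalg.inv(c["K"])@[u,v,1]
    return T[:3,3],d
def plane(n,u,v,z):
    o,d=ray(n,u,v); return o+d*(z-o[2])/d[2]
def pix(n,p):
    c=robot.calibration(n); T=np.linalg.inv(c["world_from_camera"]); q=np.array(c["K"])@(T[:3,:3]@p+T[:3,3]); return q[:2]/q[2]
def crop(n,im,x0,y0,x1,y1,k,f):
    cv2.imwrite(f,cv2.resize(im[y0:y1,x0:x1,::-1],None,fx=k,fy=k,interpolation=cv2.INTER_CUBIC))
E
python3 - <<'E'
from h import *
im=cv2.imread("pics/top0.png")[:,:,::-1]
crop("top",im,95,130,395,300,2.66,"pics/topc.png")
im=cv2.imread("pics/side0.png")[:,:,::-1]
crop("side",im,170,110,390,345,2.5,"pics/sidec.png")
E
```

```text
(no output)
```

View pics/topc.png

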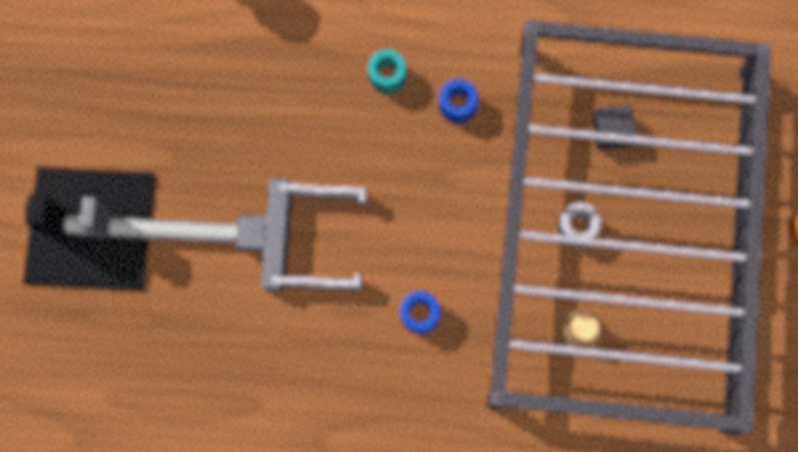

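View pics/sidec.png

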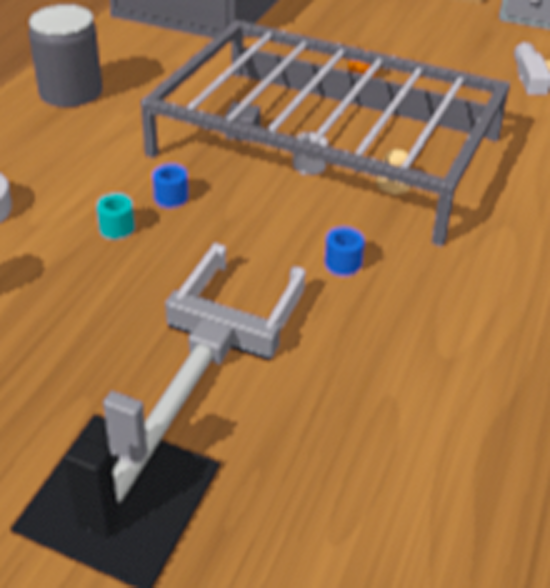

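Crops: bush rim centre at crop (580,221). Rack top front corners are at (528,26) and (491,403), back corners at (769,47) and (747,430). Jaw tips are at (362,195) and (356,281), palm ends at (276,180) and (270,290), and the blue distractor at (420,312).

```bash
python3 - <<'E'
from h import *
def P(x,y,z): return plane("top",95+(x+.5)/2.66-.5,130+(y+.5)/2.66-.5,z)
def S(x,y,z): return plane("side",170+(x+.5)/2.5-.5,110+(y+.5)/2.5-.5,z)
pr=lambda k,v:print(k,np.round(np.array(v)*1000,1).tolist())
f1,f2,b1,b2=[P(*q,.072) for q in((528,26),(491,403),(769,47),(747,430))]
for k,v in zip("f1 f2 b1 b2".split(),(f1,f2,b1,b2)):pr(k,v)
print("w",np.linalg.norm(f1-f2),np.linalg.norm(b1-b2),"d",np.linalg.norm(f1-b1),np.linalg.norm(f2-b2))
pr("mouth",(f1+f2)/2)
for a,b in((f1,b1),(f2,b2)): print("dir",np.degrees(np.arctan2(*(b-a)[1::-1])))
print("dirw", np.degrees(np.arctan2(*(f1-f2)[1::-1]))-90, np.degrees(np.arctan2(*(b1-b2)[1::-1]))-90)
pr("bush",P(580,221,.032)); pr("bushS",S(311,146,.032))
pr("block",P(615,120,.03));pr("plug",P(584,328,.036))
for q in((387,69),(459,100),(420,312)): pr("ring",P(*q,.032))
for q in((116,203),(171,174),(345,238)): pr("ringS",S(*q,.032))
t1,t2=P(364,195,.030),P(358,281,.030); p1,p2=P(276,180,.03),P(270,290,.03)
pr("tips",[t1,t2]);pr("palm",[p1,p2])
d=(t1+t2)/2-(p1+p2)/2; print("ax",np.degrees(np.arctan2(d[1],d[0])), np.degrees(np.arctan2(*(t1-t2)[1::-1]))-90,np.degrees(np.arctan2(*(p1-p2)[1::-1]))-90)
c=[P(*q,.004) for q in((38,167),(155,173),(145,290),(25,285))]
pr("plate",c); 
pr("pm",[(c[0]+c[3])/2,(c[1]+c[2])/2])
pr("sidejaw",[S(219,248,.03),S(299,271,.03)])
pr("trigtop",S(126,402,.085)); pr("trigT",P(88,202,.085))
pr("handle S", S(92,460,.085)); 
E
```

```text
f1 [700.1, -77.4, 72.0]
f2 [365.4, -62.3, 72.0]
b1 [694.2, -292.8, 72.0]
b2 [357.1, -276.6, 72.0]
w 0.3350368816403266 0.3374490721360979 d 0.21550783825883704 0.21449410510663527
mouth [532.8, -69.8, 72.0]
dir -91.57077086783659
dir -92.21001100885196
dirw -92.58037739372668 -92.74758055494985
bush [533.4, -135.0, 32.0]
bushS [527.5, -127.6, 32.0]
block [629.7, -163.5, 30.0]
plug [437.4, -141.7, 36.0]
ring [664.3, 48.0, 32.0]
ring [638.9, -20.0, 32.0]
ring [442.5, 2.8, 32.0]
ringS [663.9, 46.3, 32.0]
ringS [638.5, -19.3, 32.0]
ringS [443.1, 2.2, 32.0]
tips [[545.0, 60.3, 30.0], [466.7, 59.7, 30.0]]
palm [[553.7, 140.8, 30.0], [453.6, 137.1, 30.0]]
ax -88.4029340379161 -89.55997167281676 -87.8343038640575
plate [[557.3, 366.1, 4.0], [558.7, 257.0, 4.0], [449.6, 253.9, 4.0], [447.1, 363.4, 4.0]]
pm [[502.2, 364.8, 4.0], [504.1, 255.4, 4.0]]
sidejaw [[543.8, 62.4, 30.0], [465.4, 60.6, 30.0]]
trigtop [501.0, 290.7, 85.0]
trigT [512.2, 292.8, 85.0]
handle S [496.4, 340.0, 85.0]
```

Request:
arm_command(
  plan=[
    [29,-17.5,0,0,0,1.5,94],
    [29,-17.5,0,0,0,1.5,94],
    [29,-17.5,0,0,0,1.5,94],
    [29,-17.5,0,0,0,1.5,94],
    [29,-17.5,0,0,0,1.5,94],
    [29,-17.5,0,0,0,1.5,94],
    [29,-17.5,0,0,0,1.5,94],
    [29,-17.5,0,0,0,1.5,94],
    [29,-17.5,0,0,0,1.5,94],
    [29,-17.5,0,0,0,1.5,94],
    [29,-17,0,0,0,1.5,94],
    [25,-16,0,0,0,1,94],
    [0,0,0,0,0,0,94],
    [0,0,0,0,0,0,94],
    [0,0,0,0,0,0,94],
  ],
  newtons=11,
)

```text
clock: 1.35
eef_pos: [0.5021, 0.3188, 0.1696]
eef_rot: [3.142, -0.002, -3.129]
wrist_force: [-0.6, -0.0, -0.0]
grip_width: 0.0942
```

```bash
python3 - <<'E'
from h import *
im=robot.get_image("side"); crop("side",im,130,190,330,345,3,"pics/s1.png")
p=robot.read_state()["eef_pos"]
print([((pix("side",np.array(q))-[130,190])*3).round().tolist() for q in (p,[p[0],p[1]-.03,.085],[p[0],p[1]+.03,.085])])
E
```

```text
[[226.0, 170.0], [271.0, 239.0], [211.0, 321.0]]
```

View pics/s1.png

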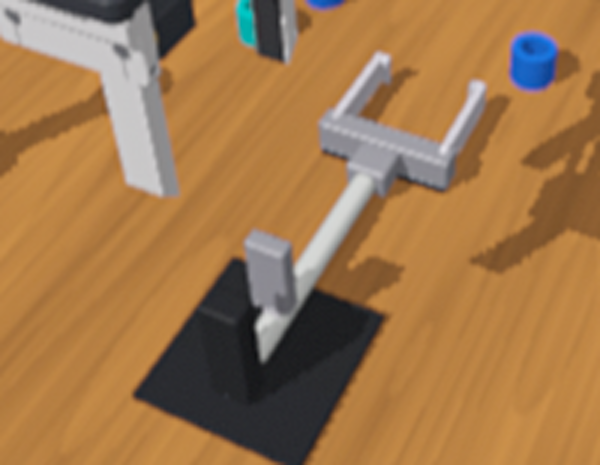

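The side crop shows the fingers hovering above. The trigger's front top edge centre is at about (273,238), as predicted. The handle's rear top edge centre is at about (225,315), against a prediction of (211,321).

```bash
python3 - <<'E'
from h import *
for q in((273,238),(225,315),(202,308),(250,322)): print(q,(plane("side",130+q[0]/3,190+q[1]/3,.085)*1e3).round(1))
E
```

```text
(273, 238) [500.9 287.9  85. ]
(225, 315) [497.3 343.1  85. ]
(202, 308) [510.7 344.6  85. ]
(250, 322) [483.  341.2  85. ]
```

Request:
arm_command(
  plan=[
    [-1,-2,-20,0,0,0,94],
    [-1,-1,-20,0,0,0,94],
    [0,0,-20,0,0,0,94],
    [0,0,-20,0,0,0,94],
    [0,0,-15,0,0,0,94],
    [0,0,-15,0,0,0,94],
    [0,0,-12,0,0,0,94],
    [0,0,-11,0,0,0,94],
    [0,0,0,0,0,0,94],
    [0,0,0,0,0,0,56],
    [0,0,0,0,0,0,56],
    [0,0,0,0,0,0,56],
    [0,0,0,0,0,0,56],
    [0,0,0,0,0,0,56],
    [0,0,0,0,0,0,56],
    [0,0,0,0,0,0,56],
    [0,0,0,0,0,0,56],
    [0,0,0,0,0,0,56],
  ],
  newtons=12,
)

```text
clock: 2.9
eef_pos: [0.5012, 0.3163, 0.0379]
eef_rot: [3.14, 0.001, -3.129]
wrist_force: [0.4, 2.9, 1.9]
grip_width: 0.0568
```

Request:
arm_command(
  plan=[
    [1,-1,0,0,0,0,56],
    [2,-3,0,0,0,0,56],
    [3,-4,0,0,0,0,56],
    [3,-4,0,0,0,0,56],
    [3,-4,0,0,0,0,56],
    [3,-4,0,0,0,0,56],
    [3,-4,0,0,0,0,56],
    [3,-4,0,0,0,0,56],
    [3,-6,0,0,0,0,56],
    [3,-8,0,0,0,0,56],
    [1,-8,0,0,0,0,56],
    [0,-8,0,0,0,0,56],
    [0,-8,0,0,0,0,56],
    [0,-8,0,0,0,0,56],
    [0,-8,0,0,0,0,56],
    [0,-8,0,0,0,0,56],
    [0,-5,0,0,0,0,56],
    [0,-2,0,0,0,0,56],
    [0,0,0,0,0,0,56],
  ],
)

```text
clock: 4.48
eef_pos: [0.5294, 0.2177, 0.0379]
eef_rot: [3.141, 0.002, -3.13]
wrist_force: [0.2, 3.1, 5.9]
grip_width: 0.059
```

```bash
python3 - <<'E'
from h import *
im=robot.get_image("top"); crop("top",im,140,140,390,290,3.2,"pics/t2.png")
print(robot.read_state()["eef_pos"],robot.read_state()["eef_rot"],robot.read_state()["grip_width"])
E
```

```text
[0.52933518 0.21785374 0.03786001] [ 3.14108679e+00  1.53872869e-03 -3.12982304e+00] 0.0587791138287336
```

View pics/t2.png

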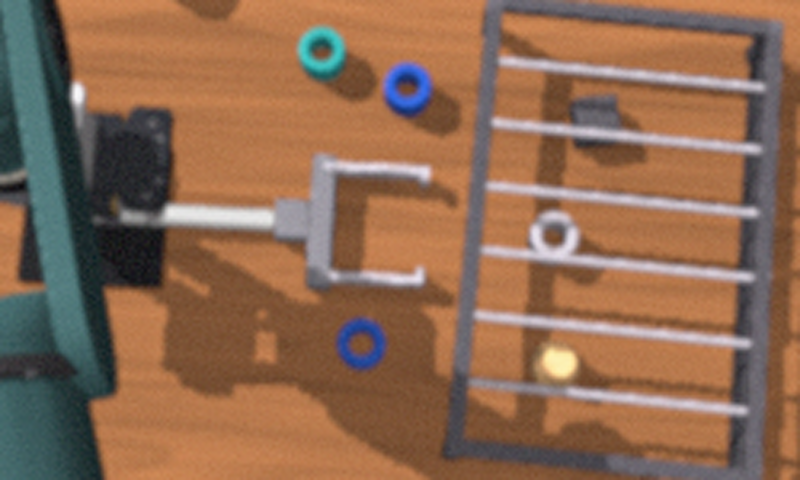

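Top crop: jaw tips at about (430,176) and (422,279), palm ends at (322,157) and (318,287), bush rim centred at (555,236). The jaws are clear of the blue rings.

```bash
python3 - <<'E'
from h import *
def P(x,y,z): return plane("top",140+(x+.5)/3.2-.5,140+(y+.5)/3.2-.5,z)*1e3
t=[P(430,176,.03),P(422,279,.03)];p=[P(322,157,.03),P(318,287,.03)]
b=P(555,236,.032)
tm=sum(t)/2;pm=sum(p)/2;d=tm-pm
print(np.round(t,1),np.round(p,1),b.round(1),tm,pm,np.degrees(np.arctan2(d[1],d[0])))
im=robot.get_image("top").astype(int)[140:290,140:390]
E
```

```text
[[572.1 -40.4  30. ]
 [493.5 -38.9  30. ]] [[581.6  41.8  30. ]
 [482.5  37.7  30. ]] [ 531.9 -135.9   32. ] [532.79425956 -39.65072618  30.        ] [532.02223476  39.7583866   30.        ] -89.4429811976502
```

Request:
arm_command(
  plan=[
    [0,-3,0,0,0,0,56],
    [0,-7,0,0,0,0,56],
    [0,-9,0,0,0,0,56],
    [0,-9,0,0,0,0,56],
    [0,-9,0,0,0,0,56],
    [0,-9,0,0,0,0,56],
    [0,-9,0,0,0,0,56],
    [0,-9,0,0,0,0,56],
    [0,-9,0,0,0,0,56],
    [0,-9,0,0,0,0,56],
    [0,-9,0,0,0,0,56],
    [0,-9,0,0,0,0,56],
    [0,-9,0,0,0,0,56],
    [0,-8,0,0,0,0,56],
    [0,-6,0,0,0,0,56],
    [0,-4,0,0,0,0,56],
    [0,-2,0,0,0,0,56],
    [0,0,0,0,0,0,56],
  ],
)

```text
clock: 6.08
eef_pos: [0.5289, 0.0889, 0.0379]
eef_rot: [3.141, 0.001, -3.13]
wrist_force: [-0.0, 4.2, 6.5]
grip_width: 0.0591
```

```bash
python3 - <<'E'
from h import *
im=robot.get_image("top"); a=im[170:260,250:390]; b=robot.get_image("side")[100:220,200:390]
s=cv2.resize(a,None,fx=4,fy=4,interpolation=2); t=cv2.resize(b,(560,354),interpolation=2)
cv2.imwrite("pics/t3.png",np.vstack([s,t[:240]])[:,:,::-1])
E
```

```text
(no output)
```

View pics/t3.png

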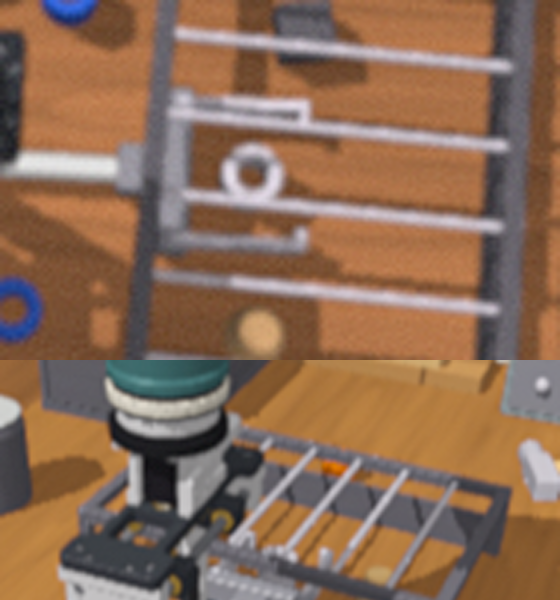

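The jaws surround the ring: bush centre (252,174), palm front x≈190, lips x≈300, jaws at y≈105 and 240 in the crop. There is about 10 mm to the lips and 18 mm to the palm, as planned, so I'll squeeze.

Request:
arm_command(
  plan=[
    [0,0,0,0,0,0,54],
    [0,0,0,0,0,0,50],
    [0,0,0,0,0,0,46],
    [0,0,0,0,0,0,43],
    [0,0,0,0,0,0,40],
    [0,0,0,0,0,0,37],
    [0,0,0,0,0,0,34],
    [0,0,0,0,0,0,32],
    [0,0,0,0,0,0,32],
    [0,0,0,0,0,0,32],
    [0,0,0,0,0,0,32],
    [0,0,0,0,0,0,32],
    [0,0,0,0,0,0,32],
  ],
  newtons=25,
)

```text
clock: 7.27
eef_pos: [0.5289, 0.0898, 0.0379]
eef_rot: [3.14, 0.001, -3.129]
wrist_force: [-0.2, 5.9, 6.6]
grip_width: 0.0372
```

Request:
arm_command(
  plan=[
    [0,2,0,0,0,0,32],
    [0,4,0,0,0,0,32],
    [0,6,0,0,0,0,32],
    [0,9,0,0,0,0,32],
    [0,10,0,0,0,0,32],
    [0,10,0,0,0,0,32],
    [0,10,0,0,0,0,32],
    [0,10,0,0,0,0,32],
    [0,10,0,0,0,0,32],
    [0,10,0,0,0,0,32],
    [0,10,0,0,0,0,32],
    [0,10,0,0,0,0,32],
    [0,10,0,0,0,0,32],
    [0,10,0,0,0,0,32],
    [0,10,0,0,0,0,32],
    [0,9,0,0,0,0,32],
    [0,7,0,0,0,0,32],
    [0,5,0,0,0,0,32],
    [0,3,0,0,0,0,32],
    [0,0,0,0,0,0,32],
  ],
)

```text
clock: 8.93
eef_pos: [0.5299, 0.2398, 0.038]
eef_rot: [-3.134, 0.002, -3.13]
wrist_force: [0.2, -5.4, 7.9]
grip_width: 0.0364
```

```bash
python3 - <<'E'
from h import *
im=robot.get_image("top"); crop("top",im,140,140,390,290,3.2,"pics/t4.png")
E
```

```text
(no output)
```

View pics/t4.png

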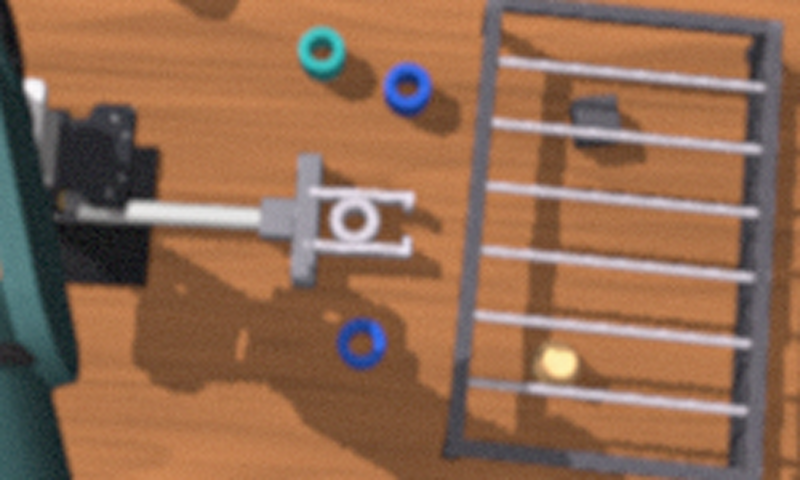

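The bush stands upright between the jaws at crop (355,221), well clear of the mouth (front edge x≈470). I'll release gently and lift away.

Request:
arm_command(
  plan=[
    [0,0,0,0,0,0,38],
    [0,0,0,0,0,0,41],
    [0,0,0,0,0,0,44],
    [0,0,0,0,0,0,47],
    [0,0,0,0,0,0,50],
    [0,0,0,0,0,0,53],
    [0,0,0,0,0,0,56],
    [0,0,0,0,0,0,59],
    [0,0,0,0,0,0,63],
    [0,0,0,0,0,0,70],
    [0,0,0,0,0,0,80],
    [0,0,0,0,0,0,92],
    [0,0,0,0,0,0,92],
    [0,0,0,0,0,0,92],
    [0,0,0,0,0,0,92],
    [0,0,0,0,0,0,92],
  ],
)

```text
clock: 10.32
eef_pos: [0.5286, 0.2447, 0.0371]
eef_rot: [-3.142, -0.0, -3.129]
wrist_force: [0.7, -0.2, -0.4]
grip_width: 0.0917
```

Request:
arm_command(
  plan=[
    [0,0,4,0,0,0,92],
    [0,0,8,0,0,0,92],
    [0,0,12,0,0,0,92],
    [0,0,20,0,0,0,92],
    [0,0,25,0,0,0,92],
    [0,0,30,0,0,0,92],
    [0,0,30,0,0,0,92],
    [0,0,20,0,0,0,92],
    [-20,15,0,0,0,0,92],
    [-25,20,0,0,0,0,92],
    [-25,20,0,0,0,0,92],
    [-25,20,0,0,0,0,92],
    [-20,20,0,0,0,0,92],
    [0,0,0,0,0,0,92],
    [0,0,0,0,0,0,92],
  ],
)

```text
clock: 11.57
eef_pos: [0.4133, 0.3406, 0.188]
eef_rot: [3.14, 0.003, -3.126]
wrist_force: [0.1, -0.3, 0.1]
grip_width: 0.0921
```

```bash
python3 - <<'E'
from h import *
a=robot.get_image("top")[140:290,90:390]; b=robot.get_image("side")[110:345,170:390]
s=cv2.resize(a,(600,300),interpolation=2); t=cv2.resize(b,(281,300),interpolation=2)
t=np.hstack([t,np.zeros((300,319,3),np.uint8)])
cv2.imwrite("pics/t5.png",np.vstack([s,t])[:,:,::-1]); print(robot.read_state()["wrist_force"])
E
```

```text
[ 0.21639804 -0.52577861 -1.11467399]
```

View pics/t5.png

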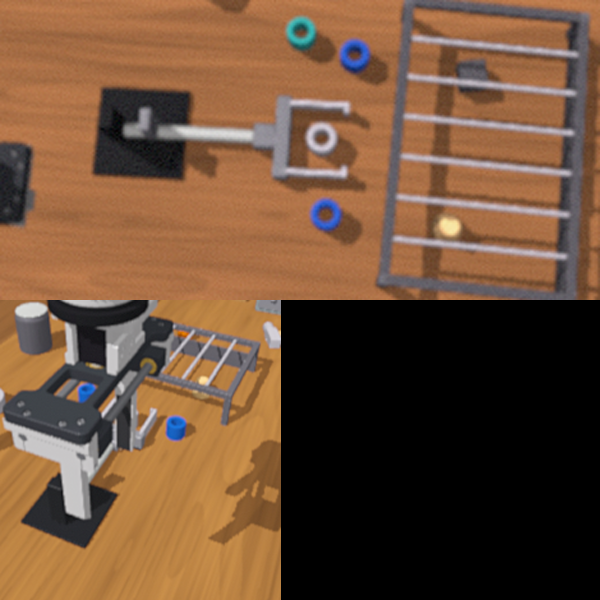

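The jaws are fully open and the bush stands upright between them at (321,137). The mouth edge is at x≈395, and the robot is clear of everything.

```bash
python3 - <<'E'
from h import *
print((plane("top",90+321.5/2-.5,140+137.5/2-.5,.032)*1e3).round(1)); print(robot.sign_off())
E
```

```text
[534.7  14.5  32. ]
the job is handed in; nothing more can be done
None
```

I used the reacher to draw the steel bush out from under the core rack. I slid the open jaws around it, squeezed to about 23 mm of trigger travel and pulled it back 155 mm. Then I released the trigger gradually, lifted away and handed the job in at about 11.7 s.

- **Final state:** the last top view shows the bush upright at about (0.535, 0.015) m. Its near edge is about 65 mm clear of the rack mouth.
- **Reacher:** it lies on the bench with its jaws open, the bush standing free between them.
- **Other objects:** the block, plug and coloured rings looked unmoved.
- **Robot:** it was touching nothing, with the wrist force about zero. I saw at most about 10 N at the wrist at the end of each move.

**Measurements that disagreed:** the first side-view reading of the bush was about 7 mm off the top view, because the rack partly hid it. I went by the top view, which later pictures confirmed. In the last side view the arm hid the bush, so that final check rests on the top view alone.

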